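# Clamp a block in the bench jig and lock its cam handle

## Task

A milled metal block lies loosely in the bench jig. First slide the jig's jaw away from you by its thumb plate until the block is held fully home against the end stop; then swing the handle clockwise (from above) so that it rides up over the cam and drops fully down into the notch of the keeper, which locks the jaw, and let go. Work gently by feel: stop pushing as soon as the jaw, and later the handle, comes home, since pushing on squeezes the block too hard or forces the handle up out of the far side of the notch, and leave the other things on the bench where they are.

Things in the scene. Friction and masses are not known exactly. Their poses are not given: they have to be found in the camera images.
- jig: grey bench jig fixed to the bench: plate 210 (x, +-105) x 106 (y -64 to +42) x 12 mm. Origin at bench height on the jaw's centre line; x = way the jaw closes (roughly away from the robot), y left, z up. The end stop's face is at jig x 80 mm, its top z 42 mm; low guides (z 24) flank the block.
- keeper_seat (a point): on the jig plate (jig x -13.5, y -43, z 12 mm): middle of where the steel keeper's notch may be. The keeper (y -30 to -56) is bolted on anew each time: its notch is up to 20 mm either way along x, unmeasured. From +x to -x: land (top z 49, sloped inner edge), ramp up 6 mm in 12 mm, crest 6 mm long (z 55), notch 12 mm wide, far lip only 2.5 mm above the seated pin's end (z 48.5, flat behind)
- jaw (a joint): opening of the sliding jaw in m: 0 when it just touches the block seated against the end stop, about 0.015 to 0.03 at the start, grows as it opens toward the robot. Rubbing resistance 4 N; stays where it is left
- thumb_plate (a point): middle of the robot-side face of the jaw's upright thumb plate, 47 mm above the bench, where it can be pushed toward the end stop. The plate is 44 mm wide, 6 mm thick, from z 12 to z 62; in the jig frame the face is at x = -36 mm minus the opening
- pivot (a point): point on the handle's upright axis, 46 mm above the bench, on top of the jaw; it moves with the jaw (jig frame x = -5 mm minus the opening, y = 0)
- handle (a joint): handle angle in rad: 0 with its arm along the jig's +x, grows clockwise from above (arm to the right, -y, at 1.57); starts at 0 to 0.35. With the jaw home its pin meets the keeper near 0.75, then climbs the ramp and falls into the notch, seating anywhere from 1.3 to 2.25. Force at the grip: under 4 N before the ramp, 3 to 10 N on it, almost none on the crest; pushed on beyond the notch, 10 to 15 N forces it over the lip
- lift (a joint): height in m by which the handle is lifted against its spring (with its weight 9 N at 0, 16 N at most): 0 at the start and fully down in the notch, 0.003 on the keeper's land, 0.009 on the crest, 0.0025 if overrun past the notch, at most 0.0115. The keeper lifts it as it turns: it needs only a sideways push that lets the grip slide up and down
- grip (a point): axis of the handle's upright black grip, 100 mm above the bench with the handle down. The grip is round, 15 mm across, from z 72 to z 125, 85 mm from the pivot, at the end of a flat arm 14 mm wide (z 64 to 72). The cam pin hangs 45 mm from the pivot under the arm. All rise with the lift
- block: milled aluminium block, 60 mm along the jig's x, 40 mm along y, 28 mm high, slot on top, lying loosely between jaw and end stop; origin at the centre of its underside, at jig x = 50 mm when fully home; weight 110 to 220 g. Squeezing it with over 25 N fails
- nut: bystander: steel hexagon nut 22 mm across, 11 mm high, lying beside the jig's left side
- bolt: bystander: steel bolt standing on its head beside the jig's left side, 57 mm tall
- spanner: bystander: steel combination spanner 160 mm long, lying to the left
- screwdriver: bystander: black-handled screwdriver 228 mm long, lying to the right
- tape: bystander: black roll of tape 62 mm across, 19 mm high, lying flat at the back left
- drill_stand: bystander: wooden drill stand 32 x 100 mm with upright bits, 98 mm tall, at the back
- pliers: bystander: blue-handled pliers 183 mm long, lying at the back right
Not all that is in view belongs to the job. Of the things that look like the block, the smaller one is meant.

How it is judged:
On the way, in this order (a step that is already met when the one before it is completed fails the run):
1. the jaw is home on the seated block while the handle is still back, off the cam (value of joint jaw below 0.0025 m and x of block in the frame of jig above 0.0485 m and z of block in the frame of jig below 0.0145 m and value of joint handle below 0.6 rad and value of joint lift below 0.002 m), for 0.2 s.
2. the handle rides up over the cam, lifted by more than 6 mm (value of joint lift above 0.006 m and value of joint handle above 0.9 rad), for 0.02 s.
3. the handle has dropped down into the notch (value of joint lift below 0.0015 m and value of joint handle above 1.15 rad), for 0.2 s.
At the end, for the whole second after the job is handed in: The jaw is within 2.5 mm of home, the block lies flat, square to within 0.06 rad and within 1.5 mm of the end stop, at rest, and the handle stands in the notch: turned past 1.15 rad and down to within 1.5 mm of its lowest height (all of step 3 and value of joint jaw below 0.0025 m and x of block in the frame of jig above 0.0485 m and z of block in the frame of jig below 0.0145 m and angle between the y axis of block and the x axis of jig, either way round below 0.06 rad and linear speed of block below 0.01 m/s); the robot touches nothing.
It fails at once if the block is squeezed with more than about 25 N (jig on block, both ends added: 50 N) (contact force between jig and block above 50 N).
It fails at once if another thing on the bench (nut, bolt, spanner, screwdriver, tape, drill stand, pliers) is moved by more than 20 mm (distance of any of nut, bolt, spanner, screwdriver, tape, drill_stand, pliers from where it was at the start of the episode above 0.02 m).
It also fails if it takes over 67 s, if anything falls off the work surface, if the arm or the gripper's body presses on something with over 40 N, if the wrist force passes 120 N, or if a joint passes its speed limit or range.

## Robot

A 7-joint arm with a two-finger parallel gripper is mounted at the origin on a cart in front of the work surface, level with it; the furniture and walls round the work are solid. World frame = base frame: x ahead of the robot, y to its left, z up, the work surface at z = 0. Lengths are in m, angles in rad, forces in N, time in s.
With the tool pointing down it reaches from about 0.4 to 0.85 m from the base axis. Payload 10.4 kg.
Tool frame: the origin (TCP) lies midway between the tips of the shut fingers; the grasp point (between the pads) lies 19 mm behind it; z points along the fingers, y is the line along which they close (so a half turn about z gives the same grasp; the last joint's range is limited). The gripper opens to 85 mm and grips with 20 to 120 N. Pads are 22 mm wide; open, the fingers measure 114 mm over their backs; the gripper's body (76 mm by 85 mm) begins 54 mm behind the grasp point. The pads swing forward as they close: fully open they stand 13 mm farther back than shut.
Start: joints at [1.169, 0.332, -0.065, 1.46, 0.022, 1.35, -0.088], TCP at [0.231, -0.581, 0.231] pointing down, gripper open.
Joint ranges: [-2.6, 2.6], [-0.5, 2.12], [-1.47, 1.34], [0.16, 2.42], [-1.27, 4.41], [0.06, 2.06], [-2.6, 2.6]. Speed limits (rad/s): [2.22, 2.22, 2.79, 2.79, 3.14, 3.14, 3.14].

## Interface

Orientations are given as a unit quaternion [x, y, z, w].
In Python, from workcell import get_obs, camera, camera_params, hand_in gives the robot as it stands.
- The arm moves only by the tool carry_out, never from a script. Its argument "commands" is a list that holds one entry, the list of rows, each a list of 6 numbers: the shift along the tool's x, y, z in units of 40 mm (1.0 is 40 mm), then the turn, a rotation vector about the tool's x, y, z in units of 6 degrees (1.0 is 6 degrees). In form: [[[x, y, z, ax, ay, az], ...]]. A call has 1 to 20 rows; each row shifts and turns the commanded pose from where the row before left it, along the tool's axes as they then stand; what a row does not reach is not made up. A row lasts 1/12 s, in which the tool goes at most 41.7 mm and 7.16 degrees, less where a joint would pass 70% of its speed; a pose out of reach is approached as far as the arm can. A call is refused whole if a number of a shift passes 1 or a number of a turn 1, either way. A call with a gripper value outside its range is refused whole. "hand" is the closure, from -1 (fully open) to 1 (shut), set as the call begins (left out, the last holds). The fingers move at their own pace and stop on an object; "force" is the grip in N (left out, the last holds). Time passes only in rows, so rows that do not move let the fingers close. It gives the time, the measured TCP pose, the force, the opening and the grip force at its end, in the units of the state.
- get_obs(): the state, without advancing time (a new reading comes with each control period).
- camera(name): name is "scene" or "top"; returns the picture (384x512x3 uint8, red, green, blue); there is no depth.
- camera_params(name): a dict with "mtx" (3x3 intrinsics, pixels), "k1" (the pictures are not rectified: a ray, as slopes to the right and down, at radius r is drawn at 1 + k1 r^2 times it, then the intrinsics apply), "R" (3x3) and "t" (3): a world point X has camera coordinates R X + t. Camera axes: x right, y down, z forward; pixel columns grow to the right and rows downward; lengths in m; the calibration is good to about 2 mm. A picture is of the moment at which its call begins. camera_params takes no time and is no camera call.
- hand_in(): hands the job in; it is judged then, once.
The state is a dict: "clock": time; "joint_pos": joint angles; "joint_velocities": joint speeds; "tau": joint torques, N m; "position": TCP position; "ee_rot": TCP orientation; "ft_force": force on the tool from outside, world axes, zero at the start; "torque": the same for the moment, N m; "grip_width": opening from 0.0 (shut) to 1.0 (fully open); "grasp_force": force on a finger pad.
Only numpy, scipy, OpenCV 4.12 (cv2) and the standard library are available. Lean on these libraries where they do the work, as an engineer would, in place of code of your own. Each camera call takes 0.05 s, during which the arm holds its last target. There are 200 camera calls.

## Working session

There is one attempt and no reset: what is moved stays moved. The work goes in short steps, Python scripts to look and compute and a tool call to move; the robot and the scene stay as the last step left them, time stands still between calls to the robot, and variables do not carry over. Pictures are saved under pics/ and viewed, at most 10 in all, crops included, and the job is handed in when it is done.

Besides the shell and the picture viewer there is one more tool, called after "Request:" as a command line: name --argument value ..., lists and objects as JSON in quotes. carry_out: Moves the arm, as the interface text tells. Its arguments: {"type":"object","properties":{"commands":{"type":"array"},"hand":{"type":"number"},"force":{"type":"number"}},"required":["commands"]}

```bash
mkdir -p pics
cat > h.py <<'E'
import numpy as np,cv2
from workcell import *
from scipy.spatial.transform import Rotation as Ro
def ray(n,u,v):
    p=camera_params(n);K=np.array(p["mtx"]);R=np.array(p["R"]);t=np.array(p["t"])
    d=np.linalg.solve(K,[u,v,1])[:2];s=d.copy()
    for _ in range(30): s=d/(1+p["k1"]*(s@s))
    return -R.T@t,R.T@np.array([s[0],s[1],1])
def at(n,u,v,z):
    c,d=ray(n,u,v);return c+d*(z-c[2])/d[2]
def proj(n,X):
    p=camera_params(n);K=np.array(p["mtx"]);c=np.array(p["R"])@X+np.array(p["t"])
    s=c[:2]/c[2];s=s*(1+p["k1"]*(s@s));return (K@[s[0],s[1],1])[:2]
def save(n,f,crop=None,k=1):
    im=camera(n)[:,:,::-1]
    if crop: x0,y0,x1,y1=crop;im=im[y0:y1,x0:x1]
    cv2.imwrite("pics/"+f,cv2.resize(im,None,fx=k,fy=k,interpolation=cv2.INTER_CUBIC))
E
python3 - <<'E'
from h import *
save("top","t0.png",k=1.5);save("scene","s0.png",k=1.5)
o=get_obs();print(o["clock"],o["position"],o["ee_rot"],o["ft_force"],Ro.from_quat(o["ee_rot"]).as_matrix().round(3))
E
```

```text
0.1 [ 0.23099266 -0.58038379  0.2305953 ] [ 9.82115333e-01  1.88279240e-01 -1.67054666e-04 -6.09945417e-04] [-0.08695569  1.21290482 -0.32681014] [[ 0.929  0.37  -0.001]
 [ 0.37  -0.929  0.001]
 [-0.    -0.001 -1.   ]]
```

View pics/t0.png

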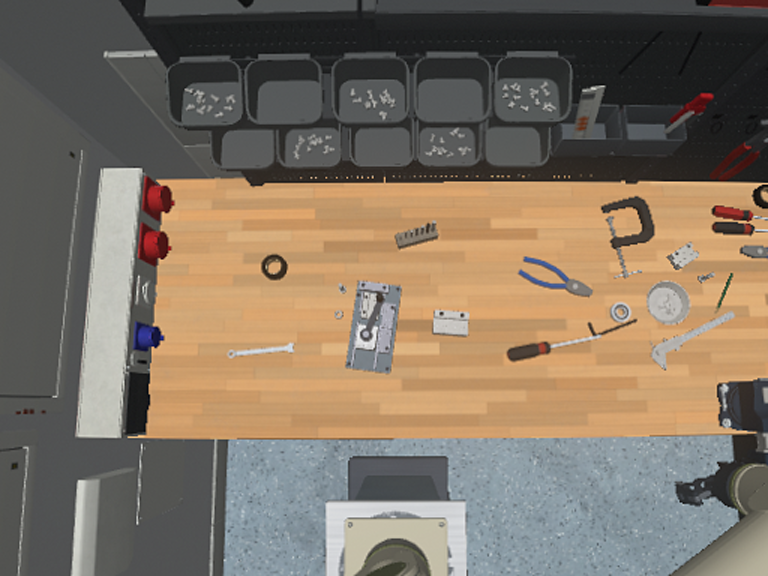

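View pics/s0.png

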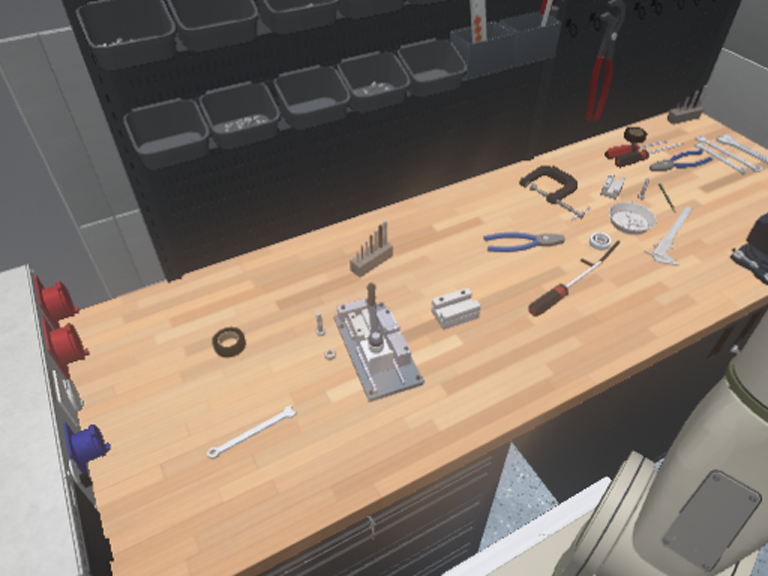

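The jig is at about (373,327) in the 1.5x top picture. Three things look like the block: the one in the jig at (372,300), a larger loose one at (450,322), and one at the right back at (683,256). The one I want lies in the jig, so I'll check it close up.

Run:
```python
from h import *
save("top","t1.png",(220,180,280,255),8);save("scene","s1.png",(205,170,300,275),7 and 5.7)
```

```text
(no output)
```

View pics/t1.png

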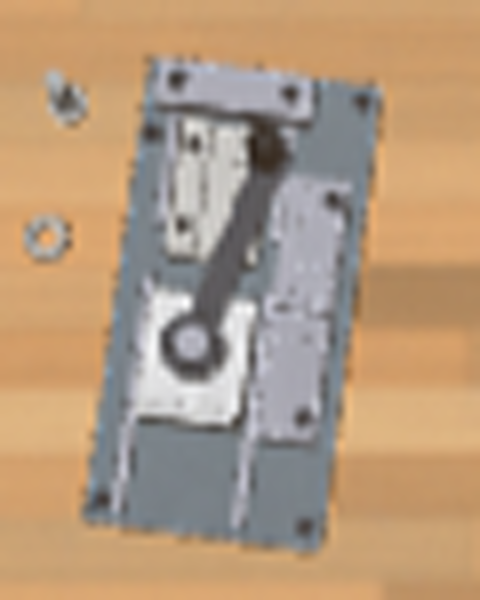

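View pics/s1.png

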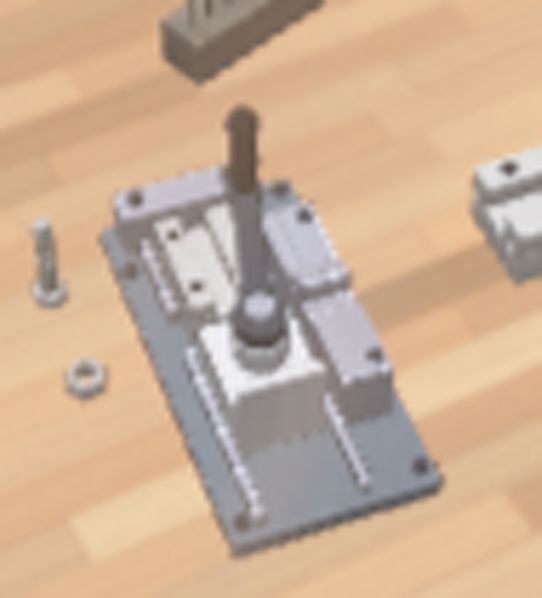

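```bash
cat >> h.py <<'E'
def T(u,v,z): return at("top",220+(u+.5)/8-.5,180+(v+.5)/8-.5,z)
def S(u,v,z): return at("scene",205+(u+.5)/5.7-.5,170+(v+.5)/5.7-.5,z)
E
python3 - <<'E'
from h import *
np.set_printoptions(precision=4,suppress=True)
M=np.array([[.105,.042],[.105,-.064],[-.105,.042],[-.105,-.064]])
def fit(P):
    P=np.array(P)[:,:2];a=M-M.mean(0);b=P-P.mean(0)
    th=np.arctan2((a[:,0]*b[:,1]-a[:,1]*b[:,0]).sum(),(a*b).sum());c,s=np.cos(th),np.sin(th);R=np.array([[c,-s],[s,c]])
    t=P.mean(0)-R@M.mean(0);print(th,t,"res",P-(M@R.T+t));return R,t
top=[T(152,60,.012),T(382,90,.012),T(85,520,.012),T(322,550,.012)]
R,t=fit(top)
R2,t2=fit([S(103,235,.012),S(285,180,.012),S(237,548,.012),S(440,483,.012)])
def L(P): return R.T@(P[:2]-t)
for n,p in dict(stopL=T(160,105,.042),stopR=T(308,122,.042),thumbL=T(137,415,.062),thumbR=T(240,427,.062),pivot=T(192,342,.075),grip=T(268,147,.125),blkL=T(168,255,.028+.012),step=T(265,303,.052),step2=T(335,312,.052),kfar=T(310,178,.049),knear=T(285,440,.0485),
 Sstep=S(310,300,.05),Sknear=S(350,418,.012),Sgrip=S(240,115,.125),SthumbL=S(232,390,.062),SthumbR=S(325,362,.062),Spiv=S(260,305,.078)).items(): print(n,L(p)*1000)
E
```

```text
-0.13390857387173832 [0.5501 0.061 ] res [[-0.0013 -0.0006]
 [-0.0016  0.0009]
 [ 0.0011 -0.0007]
 [ 0.0018  0.0003]]
-0.12901430559566066 [0.5522 0.0631] res [[-0.0026 -0.0016]
 [ 0.0003  0.0014]
 [ 0.0011 -0.0018]
 [ 0.0012  0.002 ]]
stopL [78.5372 31.775 ]
stopR [ 79.2964 -33.7193]
thumbL [-58.9054  20.6595]
thumbR [-58.2918 -23.452 ]
pivot [-26.3514   0.7603]
grip [ 52.1846 -22.948 ]
blkL [13.4632 19.1484]
step [ -3.337  -26.3077]
step2 [ -3.3333 -56.7056]
kfar [ 53.6495 -38.1965]
knear [-60.3248 -42.5409]
Sstep [ -4.5352 -31.0413]
Sknear [-51.4175 -34.096 ]
Sgrip [ 56.6424 -18.1658]
SthumbL [-51.4647  25.6691]
SthumbR [-51.4361 -20.561 ]
Spiv [-20.7069   0.4378]
```

The jig's yaw is about -0.132 rad, with its origin near (0.551, 0.062). The opening is about 22 mm and the handle angle about 0.29 rad, all consistent with the ranges given. I'll shut the fingers and move to a point in front of the thumb plate.

Request:
carry_out --commands '[[[0.66,0,0,0,0,0.98],[0.66,0,0,0,0,0.98],[0.66,0,0,0,0,0.98],[0.66,0,0,0,0,0.98],[0.66,0,0,0,0,0.95],[0,-0.9,0,0,0,0],[0,-0.9,0,0,0,0],[0,-0.9,0,0,0,0],[0,-0.9,0,0,0,0],[0,-0.9,0,0,0,0],[0,-0.9,0,0,0,0],[0,-0.9,0,0,0,0],[0,-0.9,0,0,0,0],[0,-0.9,0,0,0,0],[0,-0.9,0,0,0,0],[0,-0.9,0,0,0,0],[0,-0.9,0,0,0,0],[0,-0.9,0,0,0,0],[0,-0.9,0,0,0,0],[0,0,0,0,0,0]]]' --hand 1 --force 40

```text
clock: 1.87
position: [0.4264, -0.0517, 0.2317]
ee_rot: [0.998, -0.061, 0.001, -0.0]
ft_force: [0.0, -0.4, -0.6]
grip_width: 0.001
grasp_force: 0.0
```

```bash
cat >> h.py <<'E'
th=-.132;JR=np.array([[np.cos(th),-np.sin(th)],[np.sin(th),np.cos(th)]]);JT=np.array([.5508,.0617])
def st():
    o=get_obs();p=np.array(o["position"]);f=np.array(o["ft_force"])
    R=Ro.from_quat(o["ee_rot"]).as_matrix()
    print("t%.2f"%o["clock"],"jig",(JR.T@(p[:2]-JT)*1000).round(1),"z",round(p[2]*1000,1),"yaw(jig)",round(np.degrees(np.arctan2(R[1,0],R[0,0])-th),1),"Fjig",(JR.T@f[:2]).round(2),f[2].round(2),"tilt",R[:2,2].round(3),"w",o["grip_width"])
E
python3 -c "
from h import *;st()"
```

```text
t1.87 jig [-108.4 -128.8] z 231.7 yaw(jig) 0.5 Fjig [ 0.08 -0.38] -0.56 tilt [0.001 0.001] w 0.0012724871977804083
```

Request:
carry_out --commands '[[[0.1,-0.8,0,0,0,0],[0.1,-0.8,0,0,0,0],[0.1,-0.8,0,0,0,0],[0.1,-0.8,0,0,0,0],[0,0,0.7,0,0,0],[0,0,0.7,0,0,0],[0,0,0.7,0,0,0],[0,0,0.7,0,0,0],[0,0,0.7,0,0,0],[0,0,0.7,0,0,0],[0,0,0.4,0,0,0],[0,0,0,0,0,0],[0,0,0,0,0,0]]]'

```text
clock: 2.95
position: [0.4579, 0.0663, 0.0471]
ee_rot: [0.998, -0.065, -0.001, -0.0]
ft_force: [-0.2, -0.2, 1.0]
grip_width: 0.0
grasp_force: 0.0
```

```bash
python3 -c "
from h import *;st();save('top','t2.png',(215,180,285,265),7)"
```

```text
t2.95 jig [-92.7  -7.7] z 47.1 yaw(jig) 0.1 Fjig [-0.22 -0.18] 1.05 tilt [-0.002  0.   ] w 8.256957407339513e-05
```

View pics/t2.png

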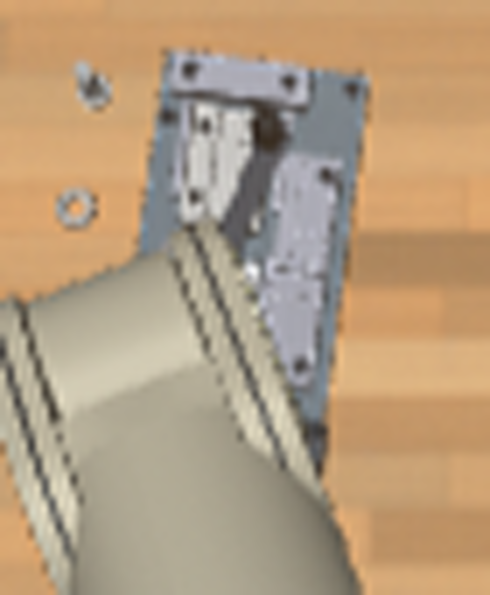

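The arm hides the jaw here, but the block, handle and keeper look unchanged. Next I'll centre on the plate and go forward slowly by feel.

Request:
carry_out --commands '[[[0.1,-0.18,0.08,0,0,0],[0.1,0,0,0,0,0],[0.1,0,0,0,0,0],[0.05,0,0,0,0,0],[0.05,0,0,0,0,0],[0.05,0,0,0,0,0],[0.05,0,0,0,0,0],[0,0,0,0,0,0]]]'

```text
clock: 3.67
position: [0.4795, 0.0707, 0.0442]
ee_rot: [0.998, -0.066, 0.0, -0.0]
ft_force: [0.1, 0.7, -0.2]
grip_width: 0.002
grasp_force: 0.0
```

```bash
python3 -c "
from h import *;st()"
```

```text
t3.67 jig [-71.9  -0.5] z 44.2 yaw(jig) 0.0 Fjig [0.05 0.69] -0.21 tilt [ 0. -0.] w 0.002497831768937711
```

Request:
carry_out --commands '[[[0.04,0,0,0,0,0],[0.04,0,0,0,0,0],[0.04,0,0,0,0,0],[0.04,0,0,0,0,0],[0.04,0,0,0,0,0],[0.04,0,0,0,0,0]]]'

```text
clock: 4.17
position: [0.4882, 0.0696, 0.044]
ee_rot: [0.998, -0.065, -0.001, 0.0]
ft_force: [-4.8, 0.3, 2.8]
grip_width: 0.0
grasp_force: 2.2
```

```bash
python3 -c "
from h import *;st()"
```

```text
t4.17 jig [-63.1  -0.4] z 44.0 yaw(jig) 0.1 Fjig [-4.81 -0.35] 2.8 tilt [-0.001 -0.   ] w 0.0004016157625305251
```

In contact, and the jaw is sliding at about 4.8 N. I expect home near TCP x = -47.

Request:
carry_out --commands '[[[0.03,0,0,0,0,0],[0.03,0,0,0,0,0],[0.03,0,0,0,0,0],[0.03,0,0,0,0,0],[0.03,0,0,0,0,0],[0.03,0,0,0,0,0],[0.03,0,0,0,0,0]]]'

```text
clock: 4.75
position: [0.4969, 0.0684, 0.044]
ee_rot: [0.998, -0.066, -0.0, 0.0]
ft_force: [-5.5, 0.2, 0.9]
grip_width: 0.003
grasp_force: 2.1
```

```bash
python3 -c "
from h import *;st()"
```

```text
t4.75 jig [-54.3  -0.4] z 44.0 yaw(jig) 0.0 Fjig [-5.43 -0.53] 0.91 tilt [-0. -0.] w 0.0025323827867418354
```

Request:
carry_out --commands '[[[0.03,0,0,0,0,0],[0.03,0,0,0,0,0],[0.02,0,0,0,0,0],[0.02,0,0,0,0,0]]]'

```text
clock: 5.08
position: [0.5009, 0.0679, 0.044]
ee_rot: [0.998, -0.066, -0.0, 0.0]
ft_force: [-3.5, -0.2, -0.4]
grip_width: -0.001
grasp_force: 2.1
```

Request:
carry_out --commands '[[[0.02,0,0,0,0,0],[0.02,0,0,0,0,0]]]'

```text
clock: 5.25
position: [0.5023, 0.0677, 0.044]
ee_rot: [0.998, -0.066, -0.0, 0.0]
ft_force: [-6.1, -0.8, 1.7]
grip_width: 0.001
grasp_force: 2.8
```

```bash
python3 -c "
from h import *;st()"
```

```text
t5.25 jig [-48.9  -0.5] z 44.0 yaw(jig) 0.0 Fjig [-5.93 -1.58] 1.68 tilt [-0.001 -0.   ] w 0.0008026610475634604
```

Request:
carry_out --commands '[[[0.02,0,0,0,0,0],[0.015,0,0,0,0,0]]]'

```text
clock: 5.42
position: [0.5036, 0.0675, 0.044]
ee_rot: [0.998, -0.066, -0.0, 0.0]
ft_force: [-5.4, -0.4, 1.2]
grip_width: -0.0
grasp_force: 2.8
```

Request:
carry_out --commands '[[[0.015,0,0,0,0,0],[0.01,0,0,0,0,0]]]'

```text
clock: 5.58
position: [0.5046, 0.0674, 0.044]
ee_rot: [0.998, -0.066, -0.0, 0.0]
ft_force: [-5.7, -1.7, 1.4]
grip_width: -0.003
grasp_force: 2.8
```

Request:
carry_out --commands '[[[0.015,0,0,0,0,0],[0.01,0,0,0,0,0]]]'

```text
clock: 5.75
position: [0.5056, 0.0672, 0.044]
ee_rot: [0.998, -0.066, -0.0, 0.0]
ft_force: [-6.4, -1.0, 1.1]
grip_width: -0.002
grasp_force: 2.8
```

Request:
carry_out --commands '[[[0.015,0,0,0,0,0],[0.01,0,0,0,0,0]]]'

```text
clock: 5.92
position: [0.5066, 0.0671, 0.044]
ee_rot: [0.998, -0.066, -0.0, 0.0]
ft_force: [-6.1, 0.1, 1.0]
grip_width: -0.002
grasp_force: 2.8
```

Request:
carry_out --commands '[[[0.015,0,0,0,0,0]]]'

```text
clock: 6.0
position: [0.5067, 0.0671, 0.044]
ee_rot: [0.998, -0.066, -0.001, 0.0]
ft_force: [-11.3, -0.6, 6.8]
grip_width: 0.004
grasp_force: 5.4
```

Request:
carry_out --commands '[[[0,0,0,0,0,0],[0,0,0,0,0,0],[0,0,0,0,0,0],[0,0,0,0,0,0]]]'

```text
clock: 6.33
position: [0.5067, 0.0671, 0.044]
ee_rot: [0.998, -0.065, -0.001, 0.0]
ft_force: [-8.2, -1.7, 3.8]
grip_width: 0.0
grasp_force: 4.1
```

```bash
python3 -c "
from h import *;st();save('top','t3.png',(215,180,285,265),7)"
```

```text
t6.33 jig [-44.4  -0.5] z 44.0 yaw(jig) 0.1 Fjig [-7.88 -2.74] 3.77 tilt [-0.002 -0.   ] w 8.48169673143256e-05
```

View pics/t3.png

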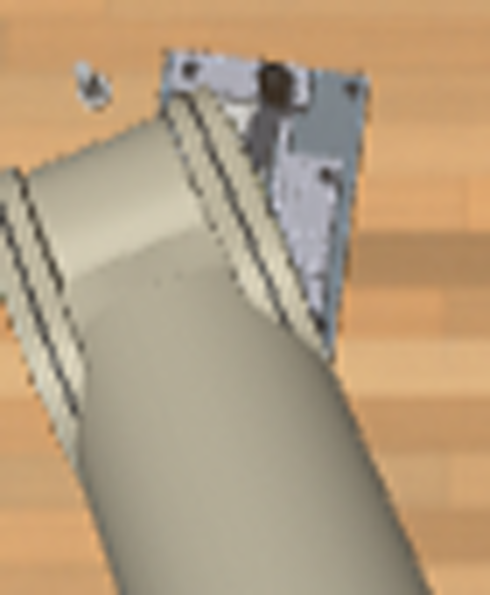

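Request:
carry_out --commands '[[[0.01,0,0,0,0,0],[0.01,0,0,0,0,0],[0,0,0,0,0,0]]]'

```text
clock: 6.63
position: [0.5067, 0.0671, 0.044]
ee_rot: [0.998, -0.065, -0.002, 0.0]
ft_force: [-13.1, 0.5, 8.5]
grip_width: 0.002
grasp_force: 6.4
```

```bash
python3 -c "
from h import *;st()"
```

```text
t6.63 jig [-44.4  -0.5] z 44.0 yaw(jig) 0.1 Fjig [-13.09  -1.24] 8.49 tilt [-0.003 -0.001] w 0.00226466957987288
```

The jaw is home: it's stiff, with no more travel. Now I'll back off, rise and turn the tool so that its -x side faces the swing direction.

Request:
carry_out --commands '[[[-0.1,0,0,0,0,0],[-0.4,0,0,0,0,0],[0,0,0.0,0,0,0],[0,0,-0.8,0,0,0],[0,0,-0.8,0,0,0],[0,0,-0.8,0,0,0],[0,0,-0.8,0,0,0],[0,0,-0.8,0,0,0],[0,0,0,0,0,-1],[0,0,0,0,0,-1],[0,0,0,0,0,-1],[0,0,0,0,0,-1],[0,0,0,0,0,-1],[0,0,0,0,0,-1],[0,0,0,0,0,-1],[0,0,0,0,0,-1],[0,0,0,0,0,-1],[0,0,0,0,0,-1],[0,0,0,0,0,-1],[0,0,0,0,0,-1]]]'

```text
clock: 8.3
position: [0.4896, 0.0696, 0.2047]
ee_rot: [0.844, 0.536, 0.001, 0.001]
ft_force: [-0.3, -1.1, -0.4]
grip_width: -0.002
grasp_force: 0.0
```

```bash
python3 -c "
from h import *;st();print(get_obs()['joint_pos']);save('scene','s3.png',(205,170,300,275),5.7)"
```

```text
t8.30 jig [-61.7  -0.2] z 204.7 yaw(jig) 72.3 Fjig [-0.13 -1.09] -0.4 tilt [0.003 0.   ] w -0.0017153746642370835
[ 0.43629258  0.11380217 -0.70672012  1.80537349  0.07845328  1.24790452
 -0.73220563]
```

View pics/s3.png

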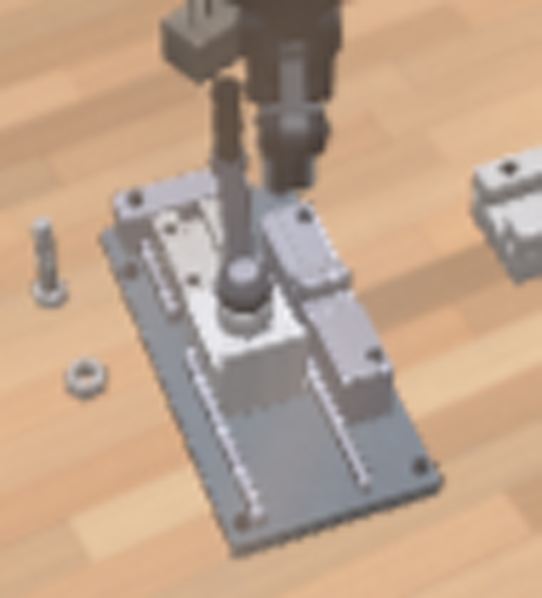

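```bash
python3 -c "
from h import *
L=lambda P:JR.T@(P[:2]-JT)*1000
for p in [S(228,82,.125),S(232,155,.076),at('top',215+275/7,180+78/7,.125),S(243,268,.078)]: print(L(p))
"
```

```text
[ 79.26547227 -21.25333528]
[ 76.5265914  -21.27425305]
[ 74.59831004 -24.8598348 ]
[ 3.04464024 -0.63236854]
```

Request:
carry_out --commands '[[[0.29,0.87,0,0,0,0],[0.29,0.87,0,0,0,0],[0.29,0.87,0,0,0,0],[0.29,0.87,0,0,0,0],[0,0,0,0,0,0],[0,0,0.6,0,0,0],[0,0,0.6,0,0,0],[0,0,0.6,0,0,0],[0,0,0.6,0,0,0],[0,0,0.2,0,0,0],[0,0,0,0,0,0]]]'

```text
clock: 9.27
position: [0.6333, 0.0511, 0.0982]
ee_rot: [0.846, 0.533, -0.001, -0.001]
ft_force: [0.3, 0.3, 0.5]
grip_width: -0.0
grasp_force: 0.0
```

```bash
python3 -c "
from h import *;st()"
```

```text
t9.27 jig [83.1  0.4] z 98.2 yaw(jig) 71.9 Fjig [0.22 0.29] 0.45 tilt [-0.003 -0.   ] w -0.00025966594509928173
```

Request:
carry_out --commands '[[[-0.05,0,0,0,0,0],[-0.05,0,0,0,0,0],[-0.05,0,0,0,0,0],[-0.05,0,0,0,0,0],[0,0,0,0,0,0]]]'

```text
clock: 9.68
position: [0.631, 0.0436, 0.1011]
ee_rot: [0.846, 0.533, 0.001, 0.001]
ft_force: [0.7, -0.3, -0.4]
grip_width: -0.0
grasp_force: 0.0
```

Request:
carry_out --commands '[[[-0.075,0.014,0,0,0,0.33],[-0.075,0.014,0,0,0,0.33],[-0.075,0.014,0,0,0,0.33],[-0.075,0.014,0,0,0,0.33]]]'

```text
clock: 10.02
position: [0.6271, 0.0326, 0.1006]
ee_rot: [0.881, 0.473, 0.0, 0.0]
ft_force: [1.4, 0.5, -0.1]
grip_width: -0.0
grasp_force: 0.3
```

```bash
cat >> h.py <<'E'
def hs():
    st();o=get_obs();p=JR.T@(np.array(o["position"])[:2]-JT)*1000-np.array([-5,0])
    R=Ro.from_quat(o["ee_rot"]).as_matrix();y=np.arctan2(R[1,0],R[0,0])-th
    f=R.T@np.array(o["ft_force"]);r=np.linalg.norm(p);d=16.
    print("theta",round(-np.arctan2(p[1],p[0])+np.arcsin(d/r),3),"r",round((r*r-d*d)**.5,1),"yawtheta",round(np.pi/2-y,3),"Ftool",f.round(2))
E
python3 -c "
from h import *;hs()"
```

```text
t10.02 jig [ 79.4 -18.8] z 100.6 yaw(jig) 64.0 Fjig [1.29 0.7 ] -0.1 tilt [ 0.001 -0.   ] w -4.1104229314508745e-05
theta 0.405 r 85.0 yawtheta 0.453 Ftool [1.19 0.86 0.1 ]
```

Request:
carry_out --commands '[[[-0.075,0.014,0.02,0,0,0.33],[-0.075,0.014,0.02,0,0,0.33],[-0.075,0.014,0.02,0,0,0.33],[-0.075,0.014,0.02,0,0,0.33],[-0.075,0.014,0,0,0,0.33],[-0.075,0.014,0,0,0,0.33]]]'

```text
clock: 10.52
position: [0.6185, 0.0164, 0.0973]
ee_rot: [0.925, 0.379, 0.0, 0.0]
ft_force: [0.6, 0.2, -0.3]
grip_width: 0.002
grasp_force: 0.3
```

```bash
python3 -c "
from h import *;hs()"
```

```text
t10.52 jig [ 73. -36.] z 97.3 yaw(jig) 52.1 Fjig [0.53 0.27] -0.26 tilt [0.001 0.   ] w 0.0019685014348255433
theta 0.619 r 84.4 yawtheta 0.661 Ftool [0.53 0.25 0.26]
```

Request:
carry_out --commands '[[[-0.075,0.014,0,0,0,0.33],[-0.075,0.014,0,0,0,0.33],[-0.075,0.014,0,0,0,0.33],[-0.075,0.014,0,0,0,0.33],[-0.075,0.014,0,0,0,0.33]]]'

```text
clock: 10.93
position: [0.61, 0.0057, 0.0979]
ee_rot: [0.954, 0.298, 0.002, -0.0]
ft_force: [6.0, 4.2, -0.2]
grip_width: -0.001
grasp_force: 3.3
```

```bash
python3 -c "
from h import *;hs();save('scene','s4.png',(205,170,300,275),5.7)"
```

```text
t10.93 jig [ 66.  -47.7] z 97.9 yaw(jig) 42.3 Fjig [5.39 4.99] -0.19 tilt [0.003 0.001] w -0.0009516284279024562
theta 0.78 r 84.1 yawtheta 0.833 Ftool [ 7.34 -0.07  0.21]
```

View pics/s4.png

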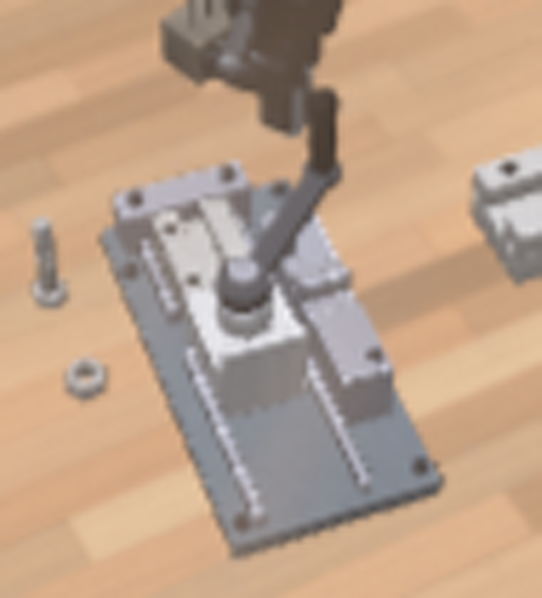

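The finger is pushing the grip (seen at (323,130)) and the pin has met the keeper at about 0.8 rad. I'll continue in small steps.

Request:
carry_out --commands '[[[-0.06,0.012,0,0,0,0.27],[-0.06,0.012,0,0,0,0.27],[-0.06,0.012,0,0,0,0.27],[-0.06,0.012,0,0,0,0.27]]]'

```text
clock: 11.32
position: [0.6031, -0.0013, 0.0982]
ee_rot: [0.97, 0.244, 0.002, 0.0]
ft_force: [5.5, 3.8, 4.7]
grip_width: -0.001
grasp_force: 3.8
```

```bash
python3 -c "
from h import *;hs()"
```

```text
t11.32 jig [ 60.2 -55.6] z 98.2 yaw(jig) 35.8 Fjig [4.99 4.53] 4.71 tilt [0.004 0.001] w -0.0013666386341242268
theta 0.894 r 84.1 yawtheta 0.945 Ftool [ 6.72 -0.75 -4.69]
```

Request:
carry_out --commands '[[[-0.06,0.012,0,0,0,0.27],[-0.06,0.012,0,0,0,0.27],[-0.06,0.012,0,0,0,0.27],[-0.06,0.012,0,0,0,0.27]]]'

```text
clock: 11.65
position: [0.595, -0.0078, 0.098]
ee_rot: [0.982, 0.189, 0.002, 0.0]
ft_force: [5.2, 2.0, 4.9]
grip_width: -0.003
grasp_force: 2.6
```

Request:
carry_out --commands '[[[-0.06,0.012,0,0,0,0.27],[-0.06,0.012,0,0,0,0.27],[-0.06,0.012,0,0,0,0.27]]]'

```text
clock: 11.9
position: [0.5895, -0.0115, 0.0982]
ee_rot: [0.989, 0.147, 0.002, 0.0]
ft_force: [9.7, 3.4, 4.8]
grip_width: 0.001
grasp_force: 5.1
```

```bash
python3 -c "
from h import *;hs()"
```

```text
t11.90 jig [ 48.  -67.5] z 98.2 yaw(jig) 24.4 Fjig [9.2  4.61] 4.75 tilt [0.005 0.001] w 0.0013475628816640483
theta 1.092 r 84.3 yawtheta 1.145 Ftool [10.31 -0.39 -4.7 ]
```

Request:
carry_out --commands '[[[-0.045,0.009,0,0,0,0.2],[-0.045,0.009,0,0,0,0.2],[-0.045,0.009,0,0,0,0.2]]]'

```text
clock: 12.15
position: [0.5858, -0.0137, 0.099]
ee_rot: [0.993, 0.116, 0.004, 0.0]
ft_force: [13.6, 3.8, 6.5]
grip_width: 0.001
grasp_force: 7.2
```

Request:
carry_out --commands '[[[-0.045,0.009,0,0,0,0.2],[-0.045,0.009,0,0,0,0.2],[-0.045,0.009,0,0,0,0.2]]]'

```text
clock: 12.4
position: [0.582, -0.0157, 0.1]
ee_rot: [0.996, 0.084, 0.005, -0.0]
ft_force: [16.8, 5.0, 8.9]
grip_width: -0.0
grasp_force: 8.6
```

```bash
python3 -c "
from h import *;hs()"
```

```text
t12.40 jig [ 41.1 -72.6] z 100.0 yaw(jig) 17.3 Fjig [16.03  7.21] 8.89 tilt [0.01  0.001] w -0.00046614232106974426
theta 1.193 r 84.5 yawtheta 1.27 Ftool [17.54 -2.12 -8.71]
```

The finger's friction is holding the grip down, so I'll raise the tool along with the ramp.

Request:
carry_out --commands '[[[0,0,-0.04,0,0,0],[0,0,-0.04,0,0,0],[0,0,0,0,0,0]]]'

```text
clock: 12.65
position: [0.5787, -0.0165, 0.101]
ee_rot: [0.996, 0.085, 0.001, 0.0]
ft_force: [5.6, 1.0, 4.0]
grip_width: 0.002
grasp_force: 2.6
```

```bash
python3 -c "
from h import *;hs()"
```

```text
t12.65 jig [ 38.  -73.8] z 101.0 yaw(jig) 17.3 Fjig [5.43 1.7 ] 3.99 tilt [0.003 0.   ] w 0.0022049902777985554
theta 1.232 r 83.9 yawtheta 1.269 Ftool [ 5.7  -0.01 -3.98]
```

Request:
carry_out --commands '[[[-0.04,0.01,-0.03,0,0,0.18],[-0.04,0.01,-0.03,0,0,0.18],[-0.04,0.01,-0.02,0,0,0.18]]]'

```text
clock: 12.9
position: [0.5731, -0.0182, 0.103]
ee_rot: [0.998, 0.056, 0.0, -0.0]
ft_force: [3.1, 1.5, -3.5]
grip_width: 0.0
grasp_force: 2.0
```

```bash
python3 -c "
from h import *;hs()"
```

```text
t12.90 jig [ 32.6 -76.3] z 103.0 yaw(jig) 14.0 Fjig [2.92 1.9 ] -3.51 tilt [0.    0.001] w 0.0002481719778647367
theta 1.302 r 83.5 yawtheta 1.326 Ftool [ 3.29 -1.13  3.51]
```

Request:
carry_out --commands '[[[-0.04,0.008,-0.01,0,0,0.18],[-0.04,0.008,-0.01,0,0,0.18]]]'

```text
clock: 13.07
position: [0.5697, -0.0193, 0.1038]
ee_rot: [0.999, 0.037, -0.0, -0.0]
ft_force: [5.3, 1.7, -2.3]
grip_width: -0.002
grasp_force: 2.3
```

Request:
carry_out --commands '[[[-0.04,0.008,-0.01,0,0,0.18],[-0.04,0.008,-0.01,0,0,0.18]]]'

```text
clock: 13.23
position: [0.5665, -0.0203, 0.1046]
ee_rot: [1.0, 0.018, -0.0, -0.0]
ft_force: [4.0, 2.3, -3.0]
grip_width: -0.002
grasp_force: 1.9
```

```bash
python3 -c "
from h import *;hs()"
```

```text
t13.23 jig [ 26.4 -79.2] z 104.6 yaw(jig) 9.7 Fjig [3.61 2.84] -3.02 tilt [-0.  0.] w -0.0016490503072880275
theta 1.383 r 83.6 yawtheta 1.402 Ftool [ 4.04 -2.2   3.02]
```

Request:
carry_out --commands '[[[-0.03,0.006,0,0,0,0.14],[-0.03,0.006,0,0,0,0.14]]]'

```text
clock: 13.4
position: [0.5642, -0.0209, 0.1048]
ee_rot: [1.0, 0.004, -0.0, 0.0]
ft_force: [3.5, 1.7, -1.6]
grip_width: 0.0
grasp_force: 1.5
```

Request:
carry_out --commands '[[[-0.03,0.006,0,0,0,0.14],[-0.03,0.006,0,0,0,0.14]]]'

```text
clock: 13.57
position: [0.5619, -0.0214, 0.1048]
ee_rot: [1.0, -0.011, -0.0, 0.0]
ft_force: [4.1, 1.4, -2.4]
grip_width: -0.003
grasp_force: 1.9
```

```bash
python3 -c "
from h import *;hs()"
```

```text
t13.57 jig [ 21.9 -80.9] z 104.8 yaw(jig) 6.3 Fjig [3.85 1.93] -2.43 tilt [-0. -0.] w -0.003083053342441145
theta 1.438 r 83.8 yawtheta 1.46 Ftool [ 4.04 -1.49  2.43]
```

Request:
carry_out --commands '[[[-0.03,0.006,0,0,0,0.14],[-0.03,0.006,0,0,0,0.14]]]'

```text
clock: 13.73
position: [0.5595, -0.0219, 0.1049]
ee_rot: [1.0, -0.025, -0.0, 0.0]
ft_force: [1.8, 0.9, -2.0]
grip_width: -0.0
grasp_force: 1.3
```

Request:
carry_out --commands '[[[-0.03,0.006,0,0,0,0.14],[-0.03,0.006,0,0,0,0.14]]]'

```text
clock: 13.9
position: [0.5567, -0.0224, 0.1048]
ee_rot: [0.999, -0.04, -0.0, 0.0]
ft_force: [-0.3, -0.2, 1.0]
grip_width: 0.001
grasp_force: 0.0
```

```bash
python3 -c "
from h import *;hs()"
```

```text
t13.90 jig [ 17.  -82.6] z 104.8 yaw(jig) 3.0 Fjig [-0.3  -0.23] 0.99 tilt [-0.001 -0.   ] w 0.0012924553013947875
theta 1.499 r 84.0 yawtheta 1.519 Ftool [-0.31  0.21 -0.99]
```

The push force has gone to zero, so the handle is either on the crest or has dropped. I'll creep on about 1 mm at a time.

Request:
carry_out --commands '[[[-0.025,0.005,0,0,0,0.12],[0,0,0,0,0,0]]]'

```text
clock: 14.07
position: [0.5557, -0.0225, 0.1049]
ee_rot: [0.999, -0.046, -0.0, 0.0]
ft_force: [-0.0, -0.1, -0.3]
grip_width: -0.003
grasp_force: 0.0
```

Request:
carry_out --commands '[[[-0.025,0.005,0,0,0,0.12],[0,0,0,0,0,0]]]'

```text
clock: 14.23
position: [0.5549, -0.0225, 0.1048]
ee_rot: [0.999, -0.053, -0.0, 0.0]
ft_force: [-0.5, -0.2, 0.1]
grip_width: 0.001
grasp_force: 0.0
```

```bash
python3 -c "
from h import *;hs();save('scene','s5.png',(205,170,300,275),5.7)"
```

```text
t14.23 jig [ 15.2 -82.9] z 104.8 yaw(jig) 1.5 Fjig [-0.5 -0.3] 0.13 tilt [-0. -0.] w 0.000520766563886306
theta 1.521 r 83.8 yawtheta 1.544 Ftool [-0.51  0.28 -0.13]
```

View pics/s5.png

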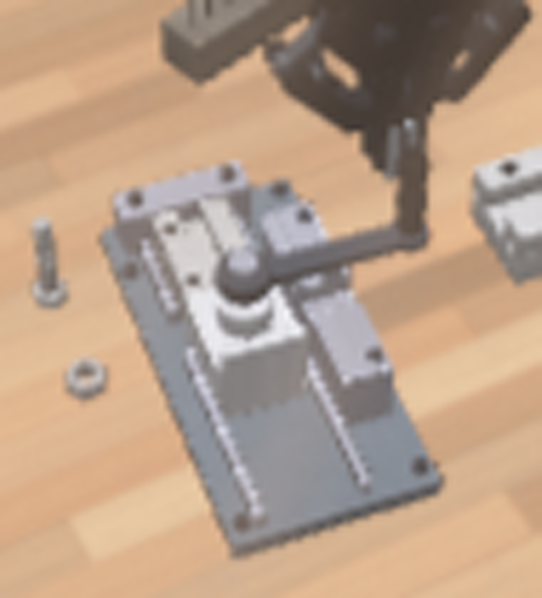

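The hub is clearly raised, with the collar showing at (243,315). The handle is on the crest, and the notch edge is just ahead at about (320,300). I'll continue creeping.

Request:
carry_out --commands '[[[-0.025,0.004,0,0,0,0.12],[-0.025,0.004,0,0,0,0.12]]]'

```text
clock: 14.45
position: [0.5531, -0.0224, 0.1048]
ee_rot: [0.998, -0.065, -0.0, 0.0]
ft_force: [-0.5, -0.7, -0.3]
grip_width: -0.002
grasp_force: 0.0
```

Request:
carry_out --commands '[[[-0.025,0.004,0,0,0,0.12],[-0.025,0.004,0,0,0,0.12]]]'

```text
clock: 14.62
position: [0.551, -0.0225, 0.1049]
ee_rot: [0.997, -0.078, -0.0, 0.0]
ft_force: [0.8, -0.1, -0.9]
grip_width: -0.001
grasp_force: 0.0
```

Request:
carry_out --commands '[[[-0.025,0.004,0,0,0,0.12],[-0.025,0.004,0,0,0,0.12]]]'

```text
clock: 14.78
position: [0.549, -0.0225, 0.1049]
ee_rot: [0.996, -0.09, 0.0, 0.0]
ft_force: [-0.1, 1.0, 0.0]
grip_width: 0.0
grasp_force: 0.0
```

```bash
cat >> h.py <<'E'
def hub():
    im=camera("scene");g=cv2.cvtColor(im,cv2.COLOR_RGB2GRAY)
    print([int(x) for x in g[210:235,247:249].mean(1)])
E
python3 -c "
from h import *;hs();hub()
g=cv2.imread('pics/s5.png',0);print([int(g[int((y-170+.5)*5.7),int((x:=247-205+.9)*5.7)]) for y in range(210,235)])
g=cv2.imread('pics/s3.png',0);print([int(g[int((y-170+.5)*5.7),int((x:=247-205+.9)*5.7)]) for y in range(210,235)])"
```

```text
t14.78 jig [  9.3 -83.7] z 104.9 yaw(jig) -2.8 Fjig [-0.23  0.94] 0.02 tilt [ 0. -0.] w 0.00033780884636607503
theta 1.591 r 83.4 yawtheta 1.619 Ftool [-0.28 -0.93 -0.02]
[160, 182, 198, 206, 207, 186, 186, 189, 188, 145, 111, 105, 96, 81, 76, 169, 151, 131, 131, 175, 221, 190, 140, 128, 128]
[156, 183, 202, 180, 184, 189, 187, 167, 123, 105, 102, 84, 78, 109, 211, 206, 149, 132, 132, 180, 220, 192, 139, 128, 129]
[107, 108, 107, 107, 105, 154, 184, 187, 189, 144, 114, 104, 95, 83, 75, 171, 149, 130, 130, 178, 219, 190, 138, 127, 127]
```

The hub profile is back to its "down" value, so the handle has dropped into the notch. I'll back off and check.

Request:
carry_out --commands '[[[0.2,0,0,0,0,0],[0.5,0,0,0,0,0],[0,0,-0.7,0,0,0],[0,0,-0.7,0,0,0],[0,0,-0.7,0,0,0],[0,0,0,0,0,0],[0,0,0,0,0,0]]]'

```text
clock: 15.42
position: [0.5782, -0.0275, 0.1906]
ee_rot: [0.996, -0.09, 0.002, -0.0]
ft_force: [-0.7, -0.2, -0.8]
grip_width: -0.0
grasp_force: 0.0
```

```bash
python3 -c "
from h import *;st();hub();save('scene','s6.png',(205,170,300,275),5.7)"
```

```text
t15.42 jig [ 38.9 -84.8] z 190.6 yaw(jig) -2.7 Fjig [-0.66 -0.3 ] -0.77 tilt [ 0.003 -0.   ] w -0.00038589113055259073
[165, 187, 204, 212, 213, 191, 191, 194, 194, 150, 115, 109, 100, 85, 79, 174, 156, 135, 135, 180, 225, 195, 144, 131, 132]
```

View pics/s6.png

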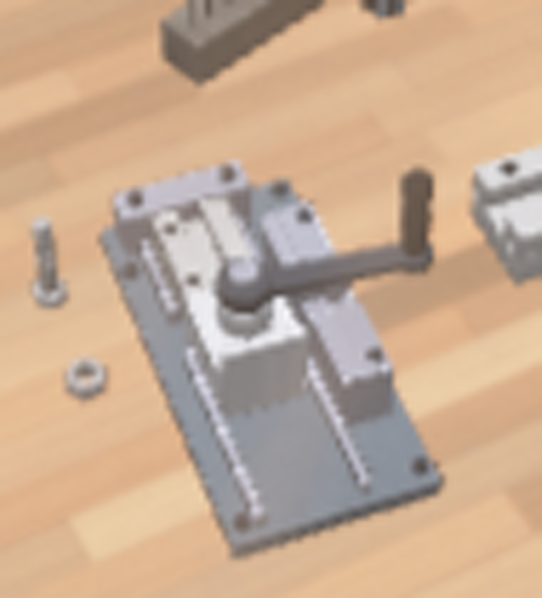

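The hub is down at (243,285), the handle rests over the notch with its grip at (415,215), and the block is against the stop. The robot is clear.

```bash
python3 -c "
from h import *;print(hand_in())"
```

```text
the job is handed in; nothing more can be done
None
```

I handed the job in at about 15.4 s: the jaw is home on the seated block, the handle has dropped into the keeper notch, and the robot is clear of everything; `hand_in()` returned no verdict.

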